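# Screw the gas-port elbow round to its mark

## Task

Of the three brass hose fittings on the bench gas ports, find the elbow, the one with a single sideways outlet. Screw it farther down on its threaded stub, clockwise seen from above, until its outlet points the same way as the tongue of the plate under it, then let go. Leave the tee with its two opposite outlets as it is.

Things in the scene. Friction and masses are not known exactly. Their poses are not given: they have to be found in the camera images.
- elbow_hub (a point): Centre of the brass elbow's square hub, on its vertical turning axis, 70 mm above the bench. Hub 24 x 24 mm, 36 mm tall; two flat sides run along the outlet: grip it across those, from above. Below: a 28 mm wide hex nut, the threaded stub, and a round aluminium port 84 mm across, 30 mm high, fixed. Turns with about 0.12 N m of friction, stays where left, sinks 3 mm a turn. x axis along the outlet, z up.
- elbow_outlet (a point): Tip of the elbow's only outlet, a level barbed brass tube 18 mm across, 60 mm from the turning axis at the height of the hub's centre. It starts 0.7 to 1.3 rad short of the mark, to be turned clockwise seen from above; the thread allows more than 0.9 rad beyond the mark.
- mark (a point): The mark: tip of the one pointed tongue (16 mm wide, white line on it) of the flat dark steel plate that lies fixed under the elbow; 60 mm from the turning axis, 33 mm above the bench (the plate's top). The outlet is right when its tip stands straight above this tip.
- tee_outlet (a point): Tip of one of the two opposite outlets of the brass tee on another such port (same hub, height and reach as the elbow, with a plate under it too). The tee can turn, and must be left as it is. The third port carries a fixed straight upright barb, about 100 mm tall.
There are look-alikes about, which are no part of the job. Leave any green or purple look-alike of the part that bears elbow_hub alone.

How it is judged:
At the end, for the whole second after the job is handed in: The tip of the elbow's outlet stands above the tip of the mark, within 13 mm sideways (about 12 degrees of turn), and the elbow is let go (horizontal distance between elbow_outlet and mark below 0.013 m); the robot touches nothing.
It fails at once if the tee is turned (its outlet tip moves more than 8 mm) (distance of tee_outlet from where it was at the start of the episode above 0.008 m).
It also fails if it takes over 29 s, if anything falls off the work surface, if the arm or the gripper's body presses on something with over 40 N, if the wrist force passes 120 N, or if a joint passes its speed limit or range.

## Robot

A 6-joint arm with a two-finger parallel gripper is mounted at the origin on a cart in front of the work surface, level with it; the furniture and walls round the work are solid. World frame = base frame: x ahead of the robot, y to its left, z up, the work surface at z = 0. Lengths are in m, angles in rad, forces in N, time in s.
With the tool pointing down it reaches from about 0.35 to 0.775 m from the base axis. Payload 5.5 kg.
Tool frame: the origin (TCP) lies midway between the tips of the shut fingers; the grasp point (between the pads) lies 19 mm behind it; z points along the fingers, y is the line along which they close (so a half turn about z gives the same grasp; the last joint's range is limited). The gripper opens to 85 mm and grips with 20 to 120 N. Pads are 22 mm wide; open, the fingers measure 114 mm over their backs; the gripper's body (76 mm by 85 mm) begins 54 mm behind the grasp point. The pads swing forward as they close: fully open they stand 13 mm farther back than shut.
Start: joints at [-1.269, 0.313, 0.046, 1.304, 0, 1.431], TCP at [0.246, -0.52, 0.231] pointing down, gripper open.
Joint ranges: [-2.76, 2.76], [-0.86, 1.69], [-1.03, 1.26], [-2.2, 2.34], [-1.47, 1.5], [-3.14, 3.14]. Speed limits (rad/s): [2.57, 2.57, 3.14, 3.14, 3.14, 3.14].

## Interface

Orientations are given as a unit quaternion [w, x, y, z].
In Python, from workcell import telemetry, imaging, env gives the robot as it stands. The module is installed in compiled form; this text tells all that it offers.
- The arm moves only by the tool step_arm, never from a script. Its argument "moves" is a list of rows, each a list of 3 entries, a list of its own where there are three numbers: the shift along the tool's x, y, z in mm, then the turn, a rotation vector about the tool's x, y, z in rad, then the finger opening in mm, from 0 to 85.4. A call has 1 to 8 rows; each row is the pose to reach, as a shift and turn from the pose commanded when the call began, along the tool's axes at that moment; what a row does not reach only later rows make up. A row lasts 1/12 s, in which the tool goes at most 41.7 mm and 7.16 degrees, less where a joint would pass 70% of its speed; a pose out of reach is approached as far as the arm can. A call with a gripper value outside its range is refused whole. The fingers move at their own pace and stop on an object; "grip_force" is the grip in N (left out, the last holds). Time passes only in rows, so rows that repeat a pose let the fingers close. It gives the time, the measured TCP pose, the force, the opening and the grip force at its end, in the units of the state.
- telemetry.get_state(): the state, without advancing time (a new reading comes with each control period).
- imaging.read_camera(name): name is "scene" or "top" or "wrist"; returns the picture (480x640x3 uint8, red, green, blue); there is no depth.
- imaging.camera_params(name): a dict with "camera_matrix" (3x3 intrinsics, pixels), "pose" (4x4, takes a point from camera to world coordinates). Camera axes: x right, y up, looking along -z (the intrinsics and any distortion apply to the point x, -y, -z); pixel columns grow to the right and rows downward; lengths in m; the calibration is good to about 2 mm. A picture is of the moment at which its call begins: read the wrist's pose just before it. camera_params takes no time and is no camera call; for the wrist camera it gives the pose at the moment of the call.
- env.hand_in(): hands the job in; it is judged then, once.
The state is a dict: "clock": time; "joint_pos": joint angles; "qvel": joint speeds; "tau": joint torques, N m; "tcp_pos": TCP position; "orientation": TCP orientation; "wrist_force": force on the tool from outside, world axes, zero at the start; "ft_torque": the same for the moment, N m; "finger_gap": finger opening in m; "grip_force": force on a finger pad.
Only numpy, scipy, OpenCV 4.12 (cv2) and the standard library are available. Lean on these libraries where they do the work, as an engineer would, in place of code of your own. Each camera call takes 0.05 s, during which the arm holds its last target. There are 200 camera calls.

## Working session

There is one attempt and no reset: what is moved stays moved. The work goes in short steps, Python scripts to look and compute and a tool call to move; the robot and the scene stay as the last step left them, time stands still between calls to the robot, and variables do not carry over. Pictures are saved under pics/ and viewed, at most 10 in all, crops included, and the job is handed in when it is done.

Besides the shell and the picture viewer there is one more tool, called after "Emit:" as a command line: name --argument value ..., lists and objects as JSON in quotes. step_arm: Moves the arm, as the interface text tells. Its arguments: {"type":"object","properties":{"moves":{"type":"array"},"grip_force":{"type":"number"}},"required":["moves"]}

```bash
mkdir -p pics; cat > h.py <<'E'
import numpy as np, cv2
from workcell import telemetry, imaging, env
def shot(n,f):
    P=imaging.camera_params(n); im=imaging.read_camera(n); cv2.imwrite('pics/'+f,im[:,:,::-1]); np.savez('pics/'+f+'.npz',K=P['camera_matrix'],T=P['pose']); return im,P
def ray(f,u,v,z):
    d=np.load('pics/'+f+'.npz');K,T=d['K'],d['T']
    x=np.linalg.solve(K,[u,v,1]); r=T[:3,:3]@np.array([x[0],-x[1],-x[2]]); o=T[:3,3]
    return o+r*(z-o[2])/r[2]
E
python3 - <<'E'
from h import *
print({k:v for k,v in telemetry.get_state().items()})
for n in ('top','scene'):
    _,P=shot(n,n+'1.png'); print(P)
E
```

```text
{'clock': 0.0, 'joint_pos': array([-1.26864988e+00,  3.14001101e-01,  4.49708397e-02,  1.30354430e+00,
        3.09915169e-05,  1.43118118e+00]), 'qvel': array([ 6.32588911e-04,  1.67594290e-03, -2.45190462e-04,  1.20930471e-03,
       -4.52003053e-04, -2.23157364e-05]), 'tau': array([-5.12521237e-04, -4.80632579e+01,  2.98530847e+01,  1.93066034e-02,
       -2.83679237e-04, -2.79602475e-06]), 'tcp_pos': array([ 0.24567609, -0.51933193,  0.2304051 ]), 'orientation': array([-8.87439492e-04,  9.75704472e-01,  2.19089007e-01, -5.67304629e-05]), 'wrist_force': array([0.49418964, 0.91115091, 0.30444664]), 'ft_torque': array([-0.0058362 ,  0.06098972, -0.00038839]), 'grip_force': 0.0, 'finger_gap': 0.08539287957488614}
{'camera_matrix': array([[547.73992468,   0.        , 321.92160272],
       [  0.        , 547.73992468, 241.01772095],
       [  0.        ,   0.        ,   1.        ]]), 'pose': array([[-0.02435801,  0.9912122 , -0.1300195 ,  0.31976715],
       [-0.99943567, -0.02715387, -0.01977382, -0.05615711],
       [-0.02313058,  0.12946448,  0.99131424,  1.19201659],
       [ 0.        ,  0.        ,  0.        ,  1.        ]])}
{'camera_matrix': array([[475.59312617,   0.        , 324.60138236],
       [  0.        , 475.59312617, 246.79918066],
       [  0.        ,   0.        ,   1.        ]]), 'pose': array([[-0.43228127,  0.68332013, -0.58839316, -0.17360348],
       [-0.90157376, -0.31502993,  0.29651459,  0.29049302],
       [ 0.01725293,  0.65865753,  0.75224503,  0.89217891],
       [ 0.        ,  0.        ,  0.        ,  1.        ]])}
```

View pics/top1.png

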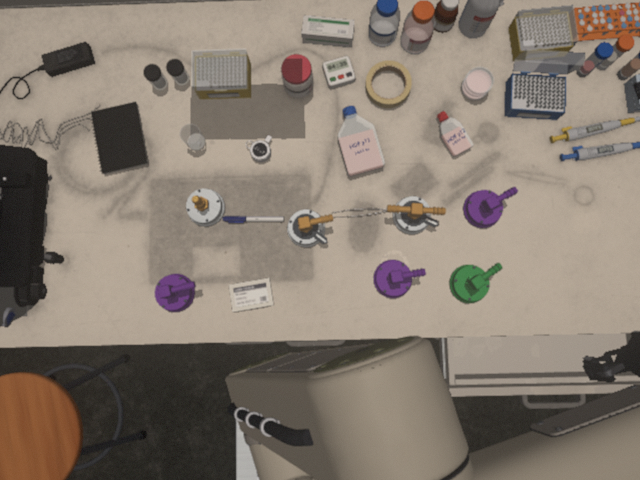

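View pics/scene1.png

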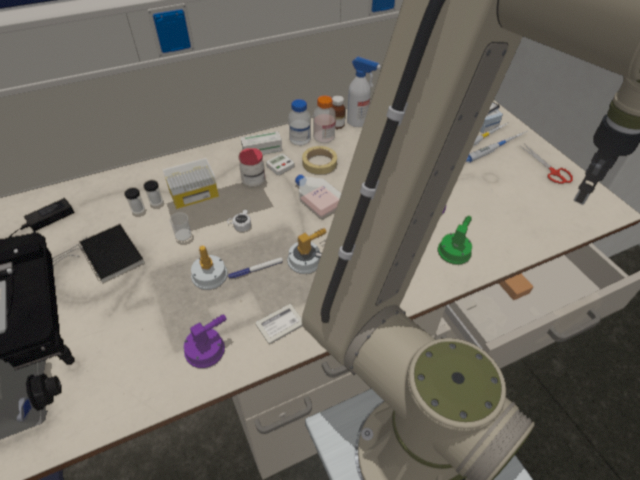

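Top view: the straight barb is at (203,206), a brass fitting with one visible outlet at (306,226), and one that looks like the tee at (414,214). The purple and green parts are look-alikes. I'll confirm with an enlarged crop.

```bash
python3 - <<'E'
from h import *
im=cv2.imread('pics/top1.png')[185:255,275:455]
cv2.imwrite('pics/crop1.png',cv2.resize(im,(792,308),interpolation=cv2.INTER_CUBIC))
E
```

```text
(no output)
```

View pics/crop1.png

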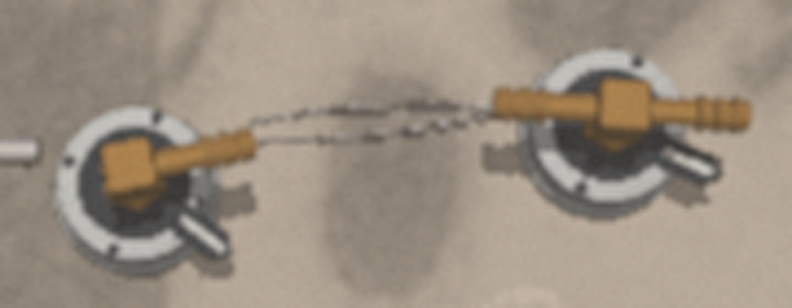

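The crop settles it. The left fitting, hub (304,223), has one outlet, tip about (332,217): that is the elbow. Its tongue tip is at about (325,242). The right one at (417,209) has two opposite outlets, so it is the tee.

```bash
python3 - <<'E'
from h import *
f='top1.png'; c=lambda u,v:(275+u/4.4,185+v/4.4)
H=ray(f,*c(128,167),.088);O=ray(f,*c(252,143),.07);M=ray(f,*c(224,248),.033);N=ray(f,*c(135,190),.03)
T=ray(f,*c(625,105),.088)
print(H,O,M,N,T)
a=lambda p:np.arctan2(p[1]-H[1],p[0]-H[0])
print(a(O),a(M),np.linalg.norm((O-H)[:2]),np.linalg.norm((M-H)[:2]))
from scipy.spatial.transform import Rotation as R
s=telemetry.get_state();q=s['orientation'];print(R.from_quat(q[[1,2,3,0]]).as_matrix())
E
```

```text
[0.50278298 0.0013928  0.088     ] [ 0.51558996 -0.05647485  0.07      ] [ 0.47080496 -0.04152841  0.033     ] [0.50093031 0.00122568 0.03      ] [ 0.52540334 -0.22983922  0.088     ]
-1.3529920853313304 -2.21111555998523 0.05926790330886495 0.053524055300313206
[[ 9.03990319e-01  4.27552674e-01 -4.62790196e-04]
 [ 4.27552836e-01 -9.03988905e-01  1.62239653e-03]
 [ 2.75302771e-04 -1.66449801e-03 -9.99998577e-01]]
```

Emit:
step_arm --moves '[[[28, -22, 2], [0, 0, -0.085], 85], [[57, -45, 5], [0, 0, -0.17], 85], [[85, -67, 7], [0, 0, -0.255], 85], [[114, -90, 10], [0, 0, -0.34], 85], [[142, -112, 12], [0, 0, -0.425], 85], [[171, -135, 15], [0, 0, -0.51], 85], [[200, -158, 18], [0, 0, -0.595], 85], [[228, -180, 20], [0, 0, -0.67], 85]]'

```text
clock: 0.77
tcp_pos: [0.3751, -0.2576, 0.2108]
orientation: [-0.0, 0.848, 0.529, -0.0]
wrist_force: [0.5, -0.3, -0.0]
finger_gap: 0.0847
grip_force: 0.0
```

```bash
cat >> h.py <<'E'
from scipy.spatial.transform import Rotation as R
def go(xyz,ang):
    s=telemetry.get_state();q=s['orientation'];M=R.from_quat(q[[1,2,3,0]]).as_matrix()
    x=np.array([np.cos(ang),np.sin(ang),0]);z=np.array([0,0,-1.]);G=np.stack([x,np.cross(z,x),z],1)
    print('t',s['clock'],'tcp',s['tcp_pos'],'q',s['joint_pos'].round(2),'xang',np.arctan2(M[1,0],M[0,0]))
    print('shift mm',(M.T@(np.array(xyz)-s['tcp_pos'])*1000).round(1),'rot',R.from_matrix(M.T@G).as_rotvec().round(3))
E
python3 -c "
from h import *
go([.503,.001,.19],1.789)"
```

```text
t 0.7667 tcp [ 0.37509997 -0.25758589  0.21075989] q [-0.78  0.09 -0.28  1.2   0.    1.25] xang 1.1156263209467312
shift mm [288.5   1.2  20.8] rot [-0.001 -0.001 -0.673]
```

Emit:
step_arm --moves '[[[36, 0, 2], [0, 0, -0.085], 85], [[72, 0, 5], [0, 0, -0.17], 85], [[108, 0, 8], [0, 0, -0.255], 85], [[144, 0, 10], [0, 0, -0.34], 85], [[180, 1, 13], [0, 0, -0.425], 85], [[216, 1, 15], [0, 0, -0.51], 85], [[252, 1, 18], [0, 0, -0.595], 85], [[287, 1, 20], [0, 0, -0.672], 85]]'

```text
clock: 1.43
tcp_pos: [0.5032, -0.0008, 0.1908]
orientation: [-0.0, 0.626, 0.78, -0.0]
wrist_force: [0.9, 0.2, 0.5]
finger_gap: 0.085
grip_force: 0.0
```

```bash
python3 -c "
from h import *
shot('wrist','w1.png')
go([.503,.001,.19],1.789)"
```

```text
t 1.4833 tcp [0.50539419 0.00383303 0.19041048] q [-0.15  0.19 -0.21  1.16  0.    1.19] xang 1.7961785408256492
shift mm [-2.2 -3.   0.4] rot [ 0.002 -0.003  0.007]
```

View pics/w1.png

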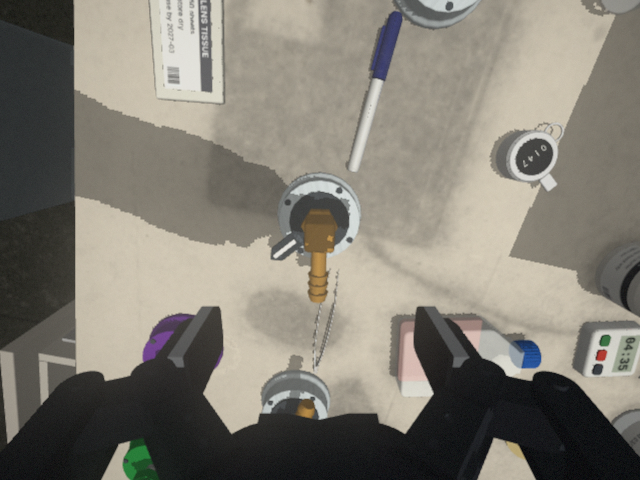

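```bash
python3 - <<'E'
from h import *
im=cv2.imread('pics/w1.png')[165:315,255:375]
cv2.imwrite('pics/crop2.png',cv2.resize(im,(480,600),interpolation=cv2.INTER_CUBIC))
print(np.load('pics/w1.png.npz')['T'])
E
```

```text
[[ 9.76405295e-01 -2.05477864e-01 -6.64194780e-02  4.85873323e-01]
 [ 2.15943857e-01  9.27674936e-01  3.04610349e-01  7.67553946e-02]
 [-9.74998921e-04 -3.11766036e-01  9.50158402e-01  3.33945381e-01]
 [ 0.00000000e+00  0.00000000e+00  0.00000000e+00  1.00000000e+00]]
```

View pics/crop2.png

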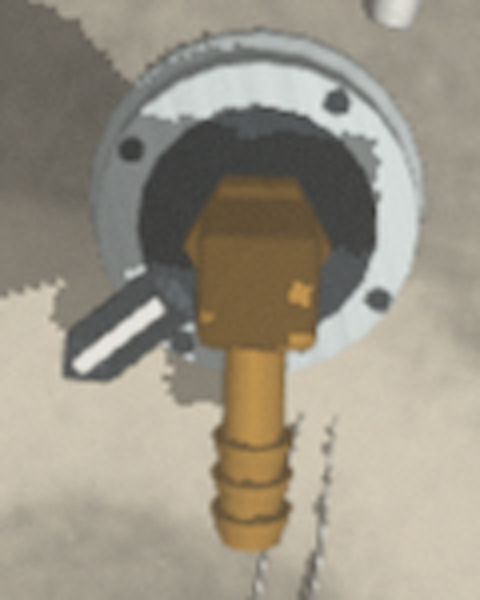

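```bash
python3 - <<'E'
from h import *
f='w1.png'; c=lambda u,v:(255+u/4,165+v/4)
H=ray(f,*c(260,291),.088);O=ray(f,*c(249,546),.074);M=ray(f,*c(67,376),.033);P=ray(f,*c(260,213),.03)
print(H,O,M,P)
for Q in (H,P):
  a=lambda p:np.arctan2(p[1]-Q[1],p[0]-Q[0])
  print(a(O),a(M),np.linalg.norm((O-Q)[:2]),np.linalg.norm((M-Q)[:2]))
go([*H[:2],.12],1.789)
E
```

```text
[0.5037032  0.00244346 0.088     ] [ 0.51497483 -0.05866207  0.074     ] [ 0.46714236 -0.04501965  0.033     ] [0.50376651 0.00347381 0.03      ]
-1.3883850602367223 -2.227163382576716 0.062136430975019155 0.05991195506444346
-1.392331498152025 -2.217641942272075 0.0631386946960463 0.060769607206438085
t 1.4833 tcp [0.50539419 0.00383303 0.19041048] q [-0.15  0.19 -0.21  1.16  0.    1.19] xang 1.7961785408256492
shift mm [-1.2 -2.1 70.4] rot [ 0.002 -0.003  0.007]
```

Emit:
step_arm --moves '[[[-1, -2, 20], [0, 0, 0.03], 60], [[-1, -2, 42], [0, 0, 0.03], 60], [[-1, -2, 65], [0, 0, 0.03], 60], [[-1, -2, 88], [0, 0, 0.03], 60], [[-1, -2, 108], [0, 0, 0.03], 60], [[-1, -2, 122], [0, 0, 0.03], 60], [[-1, -2, 132], [0, 0, 0.03], 60], [[-1, -2, 132], [0, 0, 0.03], 60]]'

```text
clock: 2.15
tcp_pos: [0.4994, -0.0039, 0.057]
orientation: [-0.002, 0.64, 0.769, -0.001]
wrist_force: [0.2, 0.0, -0.1]
finger_gap: 0.0601
grip_force: 0.0
```

```bash
python3 -c "
from h import *
go([.5036,.0025,.057],1.766)"
```

```text
t 2.15 tcp [ 0.49939911 -0.00394     0.05702317] q [-0.17  0.3  -0.43  0.85 -0.    1.22] xang 1.7536187310602467
shift mm [5.6 5.3 0. ] rot [-0.004 -0.001 -0.012]
```

Emit:
step_arm --moves '[[[0, 0, 0], [0, 0, 0], 60], [[0, 0, 0], [0, 0, 0], 60]]'

```text
clock: 2.32
tcp_pos: [0.502, -0.0043, 0.0601]
orientation: [0.001, 0.64, 0.769, 0.0]
wrist_force: [1.1, 0.7, 0.8]
finger_gap: 0.0598
grip_force: 0.0
```

```bash
python3 -c "
from h import *
go([.5036,.0025,.057],1.766)"
```

```text
t 2.3167 tcp [ 0.50200578 -0.00434686  0.06008309] q [-0.17  0.29 -0.43  0.85 -0.    1.22] xang 1.7536731022431282
shift mm [6.4 2.8 3.1] rot [ 0.001  0.001 -0.012]
```

Emit:
step_arm --moves '[[[6, 3, 2], [0, 0, -0.01], 60], [[6, 3, 2], [0, 0, -0.01], 60], [[6, 3, 2], [0, 0, -0.01], 60]]'

```text
clock: 2.57
tcp_pos: [0.5038, 0.0026, 0.0579]
orientation: [0.001, 0.635, 0.772, 0.0]
wrist_force: [0.4, 0.7, 0.6]
finger_gap: 0.0598
grip_force: 0.0
```

```bash
python3 -c "
from h import *
go([.5036,.0025,.057],1.766)
shot('wrist','w2.png')
go([.5036,.0025,.057],1.766)"
```

```text
t 2.5667 tcp [0.50376926 0.00255478 0.05790643] q [-0.15  0.3  -0.42  0.84 -0.    1.22] xang 1.764543859594941
shift mm [-0.  -0.2  0.9] rot [ 0.001  0.001 -0.001]
t 2.6167 tcp [0.50358902 0.00247608 0.05779834] q [-0.15  0.3  -0.42  0.84 -0.    1.22] xang 1.7644211232700564
shift mm [0.  0.  0.8] rot [ 0.001  0.    -0.002]
```

View pics/w2.png

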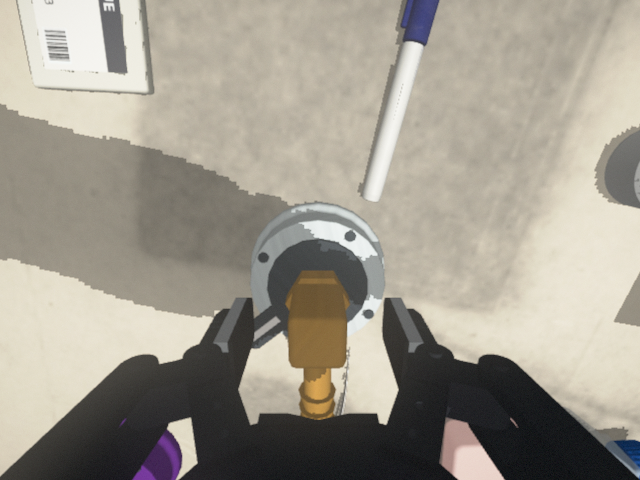

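The fingers straddle the hub: the hub spans columns 289–347 and the fingers' inner edges are at 252 and 383, so it is centred. Closing.

Emit:
step_arm --moves '[[[0, 0, 0], [0, 0, 0], 15], [[0, 0, 0], [0, 0, 0], 15], [[0, 0, 0], [0, 0, 0], 15], [[0, 0, 0], [0, 0, 0], 15], [[0, 0, 0], [0, 0, 0], 15], [[0, 0, 0], [0, 0, 0], 15]]' --grip_force 60

```text
clock: 3.12
tcp_pos: [0.5034, 0.0023, 0.0576]
orientation: [0.0, 0.636, 0.772, 0.0]
wrist_force: [-0.1, 0.5, 4.1]
finger_gap: 0.0227
grip_force: 59.3
```

```bash
python3 -c "
from h import *
go([.5036,.0025,.057],1.766-.845)"
```

```text
t 3.1167 tcp [0.50340165 0.00225474 0.05760125] q [-0.16  0.3  -0.43  0.84  0.    1.22] xang 1.763672851863231
shift mm [0.2 0.2 0.6] rot [ 0.001 -0.     0.843]
```

Emit:
step_arm --moves '[[[0, 0, 0], [0, 0, 0.1], 15], [[0, 0, 0], [0, 0, 0.21], 15], [[0, 0, 0], [0, 0, 0.32], 15], [[0, 0, 0.2], [0, 0, 0.43], 15], [[0, 0, 0.2], [0, 0, 0.54], 15], [[0, 0, 0.3], [0, 0, 0.65], 15], [[0, 0, 0.4], [0, 0, 0.76], 15], [[0, 0, 0.4], [0, 0, 0.845], 15]]'

```text
clock: 3.78
tcp_pos: [0.504, 0.0021, 0.0572]
orientation: [0.0, 0.897, 0.441, 0.001]
wrist_force: [1.4, -0.1, 2.3]
finger_gap: 0.023
grip_force: 59.2
```

Emit:
step_arm --moves '[[[0, 0, 0], [0, 0, 0], 15], [[0, 0, 0], [0, 0, 0], 15]]'

```text
clock: 3.95
tcp_pos: [0.5039, 0.0021, 0.0572]
orientation: [0.0, 0.896, 0.444, 0.001]
wrist_force: [1.2, -0.1, 2.1]
finger_gap: 0.0228
grip_force: 59.3
```

```bash
python3 -c "
from h import *
go([.5036,.0025,.057],1.766-.845);print(telemetry.get_state()['wrist_force'],telemetry.get_state()['ft_torque'])
shot('wrist','w3.png')"
```

```text
t 3.95 tcp [0.50393449 0.00211449 0.05718165] q [-0.16  0.3  -0.43  0.84  0.    2.07] xang 0.9209483222233306
shift mm [ 0.1 -0.5  0.2] rot [ 0.001 -0.001 -0.   ]
[ 1.21463282 -0.13882554  2.11146464] [ 0.0919123  -0.21101877 -0.16010661]
```

View pics/w3.png

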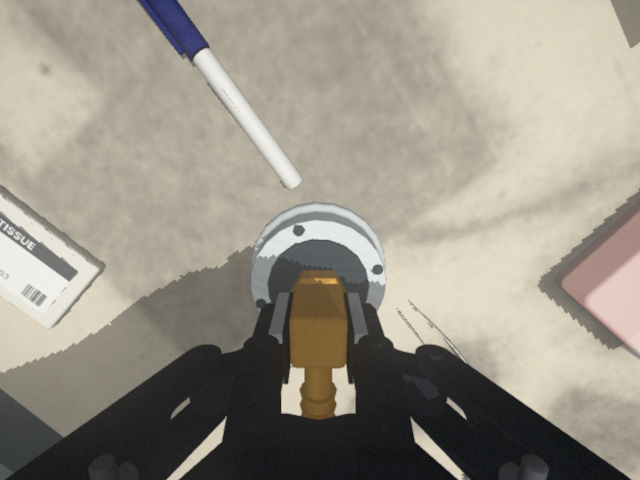

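The elbow turned with the gripper: the outlet, seen at (318,400), covers the tongue. Next I release, retreat upward and check.

Emit:
step_arm --moves '[[[0, 0, 0], [0, 0, 0], 60], [[0, 0, 0], [0, 0, 0], 60], [[0, 0, 0], [0, 0, 0], 60], [[0, 0, 0], [0, 0, 0], 60], [[0, 0, -15], [0, 0, 0], 60], [[0, 0, -45], [0, 0, 0], 60], [[0, 0, -80], [0, 0, 0], 60], [[0, 0, -110], [0, 0, 0], 60]]'

```text
clock: 4.67
tcp_pos: [0.5026, 0.0023, 0.1682]
orientation: [-0.0, 0.896, 0.444, -0.0]
wrist_force: [0.8, -0.9, -0.0]
finger_gap: 0.0595
grip_force: 0.0
```

Emit:
step_arm --moves '[[[0, 0, -30], [0, 0, 0], 60], [[0, 0, -30], [0, 0, 0], 60], [[0, 0, -30], [0, 0, 0], 60], [[0, 0, -30], [0, 0, 0], 60]]'

```text
clock: 5.0
tcp_pos: [0.5027, 0.0023, 0.1963]
orientation: [-0.0, 0.896, 0.443, -0.0]
wrist_force: [-0.8, -0.5, 0.1]
finger_gap: 0.06
grip_force: 0.0
```

```bash
python3 - <<'E'
from h import *
im,_=shot('wrist','w4.png')
c=im[165:315,240:400,::-1]
cv2.imwrite('pics/crop4.png',cv2.resize(c,(640,600),interpolation=cv2.INTER_CUBIC))
E
```

```text
(no output)
```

View pics/crop4.png

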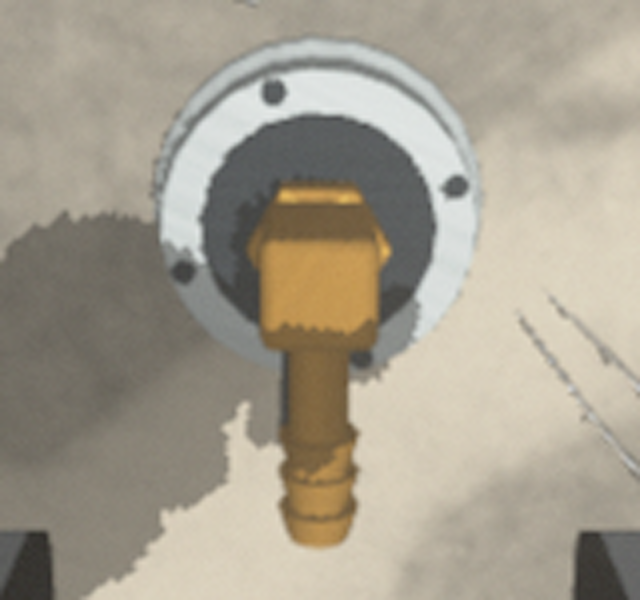

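The outlet (tip at crop (318,545)) hides the tongue except for a thin sliver at its left edge, at (283,390). That is about 2–3 mm off, well inside 13 mm. The gripper is clear, so I'm handing in.

```bash
python3 -c "
from h import *
print(env.hand_in())"
```

```text
the job is handed in; nothing more can be done
None
```

I screwed the elbow down clockwise by about 0.84 rad until its outlet stood over the tongue (about 2–3 mm off by eye in the last picture). I then released it with the gripper clear, did not go near the tee, and handed the job in at about 5 s; no verdict came back.

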